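Check standard on the photometer's cell slide

TASK

Check the photometer: take the check standard (the tube with the tall ribbed cap) out of the rack and stand it fully down in the open well of the pulled-out cell slide. Then let go of it, take the slide's knob between the fingers and push the slide in, past the first click (the built-in blank), until the second click puts the standard in the light beam; stop in that notch without running past it. Finish still holding the knob there for the reading, and leave the other tubes as they are in the rack.

Things in the scene. Friction and masses are not known exactly. Their poses are not given: they have to be found in the camera images.
- photometer: fixed bench photometer; origin at bench height in the front panel's plane, under the slide rod; x into the machine, y to its left. mm: open compartment x 14..160, y -57..57, walls and front panel 120 high; deck behind it 140 high (to x 290) with the opened lid folded back on it, up to z 174; keypad housing at y 75..300, 82 high in front, sloping up to 165 at x 110
- cell_slide (a joint): m the slide is pushed in from fully out (0), along the photometer's +x; end stop 0.068. A sprung ball clicks into two notches: 0.026 (built-in blank in the beam), 0.056 (open well in the beam). Friction about 3 N, about 10 N to leave a notch; within 3 mm of a notch the ball draws a slide that is let go to its centre (within 1 mm). Starts at 0 to 0.012
- slide_knob (a point): round black knob on the outer end of the 9 mm slide rod, diameter 24 mm, 24 mm long; moves with the slide, does not turn. Origin at its centre, 70 mm above the bench; x is the rod's axis, pointing into the machine. Its centre is 113 mm in front of the front panel with the slide fully out, 57 mm at the second notch
- well (a point): open well of the slide's aluminium carriage, the well nearer the knob: centre of its seat, 48 mm above the bench, 151 mm beyond the knob's centre along the rod. Top plate (upper face 44 mm above the seat) with an 18 mm round hole; below it an 18 mm socket, 6 mm deep, with the seat. The capped stub 30 mm farther in, 12 mm above the plate, is the built-in blank, part of the slide
- beam (a point): where the light beam crosses the compartment, on the slide's axis, 94 mm behind the front panel's face, given at the height of the rim (120 mm); a black line on top of each side wall marks it. The open well is under this point at the second notch
- standard: check standard: grey glass rod like a test tube, diameter 16 mm, round foot, black ribbed cap 28 mm tall and 17 mm in diameter; 100 mm long in all, 36 to 59 g. Origin at the centre of the foot, z along the tube to the cap. Stands in the rack, foot 5 mm above the bench; fully down in the well its origin is at well
- standard_cap (a point): middle of the standard's cap, 86 mm above its foot: the place to grip it
- tube_a: plain sample tube with a short white cap, diameter 16 mm (cap 19 mm, 12 mm tall), 86 mm long; origin at the foot. Stays in the rack
- tube_b: a second one like tube_a. Stays in the rack
- rack: white tube rack, fixed, 176 (x) x 80 (y) x 60 mm high, two rows of five square holes at 32 mm centres (18 mm; top grid and a lower grid); origin at the centre of its underside. The three tubes stand 72 mm or more apart along its length, in shuffled places

How it is judged:
By the outcome, as a careful person would: the job done as asked, in the order asked, and still so for the second after the job is handed in, while the arm keeps its last pose, push and grip.
It also fails if it takes over 67 s, if anything falls off the work surface, if the arm or the gripper's body presses on something with over 40 N, if the wrist force passes 120 N, or if a joint passes its speed limit or range.

ROBOT

A 6-joint arm with a two-finger parallel gripper is mounted at the origin on the work surface. World frame = base frame: x ahead of the robot, y to its left, z up, the work surface at z = 0. Lengths are in m, angles in rad, forces in N, time in s.
With the tool pointing down it reaches from about 0.275 to 0.725 m from the base axis. Payload 5.6 kg.
Tool frame: the origin (TCP) lies midway between the tips of the shut fingers; the grasp point (between the pads) lies 19 mm behind it; z points along the fingers, y is the direction in which the jaws open and shut (so a half turn about z gives the same grasp; the last joint's range is limited). The gripper opens to 85 mm and grips with 20 to 120 N. Pads are 22 mm wide; open, the fingers measure 114 mm over their backs; the gripper's body (76 mm by 85 mm) begins 54 mm behind the grasp point. The pads swing forward as they close: fully open they stand 13 mm farther back than shut.
Start: joints at [1.487, 0.255, 0.108, 0, -1.424, -0.285], TCP at [0.198, 0.513, 0.205] pointing down, gripper open.
Joint ranges: [-2.95, 2.95], [-1.21, 1.97], [-1.09, 1.5], [-2.87, 1.71], [-2.94, -0.07], [-3.05, 3.05]. Speed limits (rad/s): [2.57, 2.57, 3.14, 3.14, 3.14, 3.14].

INTERFACE

Orientations are given as a unit quaternion [w, x, y, z].
In Python, from station import r gives the robot as it stands.
- The arm moves only by the shell command python3 -m creep 'ROWS'. ROWS is JSON, a list of rows, each a list of 7 numbers: the opening, from -1 (shut) to 1 (fully open), so that 0 is half open, then the shift along the world's x, y, z in cm, then the turn, a rotation vector about the world's x, y, z in rad. In form: [[jaw, x, y, z, rx, ry, rz], ...]. A call has exactly 10 rows; each row shifts and turns the commanded pose from where the row before left it; what a row does not reach is not made up. A row lasts 1/12 s, in which the tool goes at most 41.7 mm and 7.16 degrees, less where a joint would pass 70% of its speed; a pose out of reach is approached as far as the arm can. A call with a gripper value outside its range is refused whole. The fingers move at their own pace and stop on an object; the grip force is fixed at half the most. Time passes only in rows, so rows that do not move let the fingers close, or fill a call up. It gives the time, the measured TCP pose, the force and the opening at its end, in the units of the state.
- r.observe(): the state, without advancing time (a new reading comes with each control period).
- r.snapshot(name): name is "side" or "top"; returns a dict with "img" (480x640x3 uint8, red, green, blue), "z_map" (480x640 float32, m along the optical axis (not along the pixel's ray), 0 where there is no reading), "fx", "fy", "cx", "cy" (pixels), "position" and "orientation" of the camera in the world. Camera axes: x right, y down, z forward; pixel columns grow to the right and rows downward; lengths in m; the calibration is good to about 2 mm. A picture is of the moment at which its call begins.
- r.finish_job(): hands the job in, once; it reports no verdict.
The state is a dict: "clock": time; "qpos": joint angles; "joint_velocities": joint speeds; "joint_efforts": joint torques, N m; "ee_pos": TCP position; "ee_rot": TCP orientation; "force": force on the tool from outside, world axes, zero at the start; "torque": the same for the moment, N m; "grip_width": finger opening in m.
Only numpy, scipy, OpenCV 4.12 (cv2) and the standard library are available. Lean on these libraries where they do the work, as an engineer would, in place of code of your own. Each camera call takes 0.05 s, during which the arm holds its last target. There are 200 camera calls.

## Working session

There is one attempt and no reset: what is moved stays moved. The work goes in short steps, Python scripts to look and compute and a shell command to move; the robot and the scene stay as the last step left them, time stands still between calls to the robot, and variables do not carry over. Pictures are saved under pics/ and viewed, about 8 in all and at most 12, crops included, and the job is handed in when it is done.

```bash
ls; mkdir -p pics; cat > h.py <<'E'
import numpy as np, cv2
from scipy.spatial.transform import Rotation as R
from station import r
def snap(n):
    s=r.snapshot(n); return s
def rot(s):
    q=np.array(s["orientation"]); return R.from_quat(q[[1,2,3,0]]).as_matrix()
def cloud(s):
    z=s["z_map"]; v,u=np.mgrid[:480,:640]
    p=np.stack([(u-s["cx"])/s["fx"]*z,(v-s["cy"])/s["fy"]*z,z],-1)
    return p@rot(s).T+np.array(s["position"])
def ray(s,u,v,h):
    d=rot(s)@np.array([(u-s["cx"])/s["fx"],(v-s["cy"])/s["fy"],1]); o=np.array(s["position"])
    return o+d*(h-o[2])/d[2]
def proj(s,p):
    c=rot(s).T@(np.array(p)-np.array(s["position"])); return s["fx"]*c[0]/c[2]+s["cx"],s["fy"]*c[1]/c[2]+s["cy"]
E
python3 - <<'E'
from h import *
print(r.observe())
for n in("top","side"):
    s=snap(n); cv2.imwrite(f"pics/{n}0.png",s["img"][:,:,::-1]); print(n,s["position"],s["orientation"],s["fx"],s["cx"],s["cy"])
    np.savez(f"{n}0.npz",**s)
E
```

```text
pics
{'clock': 0.0, 'qpos': array([ 1.48659713e+00,  2.55751843e-01,  1.06977520e-01, -4.85772606e-04,
       -1.42386937e+00, -2.84599007e-01]), 'joint_velocities': array([-0.00159228,  0.00034352,  0.00024685, -0.00059838,  0.00174921,
        0.00031309]), 'joint_efforts': array([ 9.11631560e-04, -3.86638212e+01,  2.37938118e+01,  5.36520079e+00,
       -6.18402715e-03,  2.05876148e-06]), 'ee_pos': array([0.19801876, 0.51253022, 0.20458089]), 'ee_rot': array([ 9.43082003e-04,  9.83039597e-01, -1.83390948e-01, -1.46633213e-04]), 'force': array([0.16792239, 0.37424699, 0.18252607]), 'torque': array([-0.01624266,  0.0776136 ,  0.01950419]), 'grip_width': 0.08519869363194278}
top [ 0.4628166  -0.12048031  0.97207697] [ 0.03971314 -0.69801178  0.71393643 -0.03869362] 543.920082726445 319.0073671450354 240.6753783466154
side [ 0.20119002 -0.60962953  0.54366514] [-0.42903412  0.85275327 -0.27119901  0.12325862] 495.9433851511793 329.6761163668774 243.12002815295608
```

View pics/top0.png

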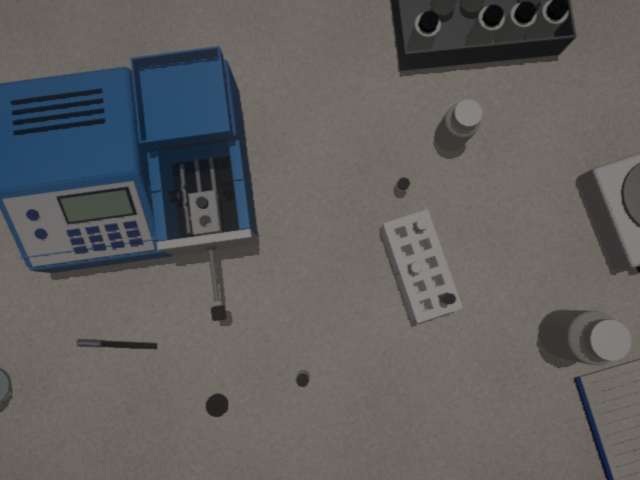

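View pics/side0.png

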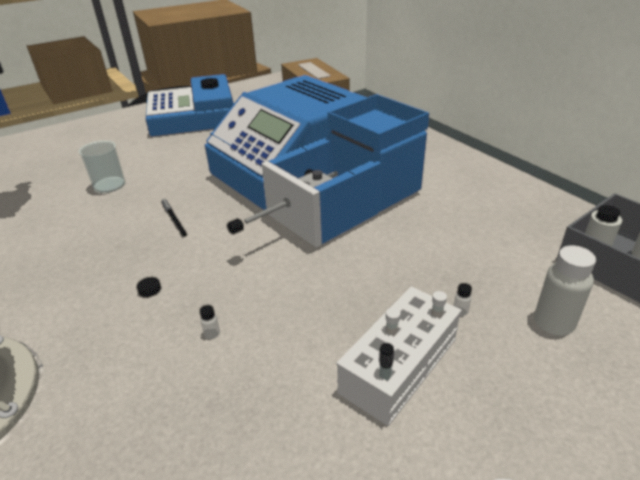

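The top view shows the standard's black cap at (449,298), white-capped tubes at (420,227) and (415,269), the knob at (218,313) and the well at about (203,220). In the side view the standard's cap is at (386,355) and the knob at (236,226).

```bash
python3 - <<'E'
from h import *
S={n:dict(np.load(f"{n}0.npz")) for n in("top","side")}
t=S["top"];sd=S["side"]
print("base px",proj(t,[0,0,0]))
def blob(s,u,v,w,th):
    g=s["img"].max(2)[v-w:v+w,u-w:u+w]; m=(g<th).astype(np.uint8)
    n,l,st,c=cv2.connectedComponentsWithStats(m); k=1+np.argmax(st[1:,4]); vv,uu=np.nonzero(l==k)
    print("blob",st[k],st[k,0]+u-w,st[k,1]+v-w,c[k]+[u-w,v-w]); return c[k]+[u-w,v-w],(uu+u-w,vv+v-w)
def tri(a,b):
    A=[];B=[]
    o=[];d=[]
    for s,c in((t,a),(sd,b)):
        dd=rot(s)@np.array([(c[0]-s["cx"])/s["fx"],(c[1]-s["cy"])/s["fy"],1]);dd/=np.linalg.norm(dd)
        P=np.eye(3)-np.outer(dd,dd);A.append(P);B.append(P@s["position"])
    x=np.linalg.lstsq(np.vstack(A),np.hstack(B),rcond=None)[0]
    return x, [np.linalg.norm(P@x-b) for P,b in zip(A,B)]
C=cloud(t);D=cloud(sd)
for nm,pt,ps in(("std",(449,298),(386,355)),("knob",(218,313),(236,226))):
    a,ia=blob(t,*pt,14,45);b,ib=blob(sd,*ps,16,45)
    print(nm,"tri",tri(a,b))
    P=C[ia[1],ia[0]];Q=D[ib[1],ib[0]]
    print(" top med",np.median(P,0),"max z",P[:,2].max()," side med",np.median(Q,0), Q.min(0),Q.max(0))
for u,v in((449,298),(218,313),(203,202),(203,220)): print(u,v,C[v,u],C[v-1:v+2,u-1:u+2,2].round(3).tolist())
# side-wall tops: points z 0.115-0.125, blue
m=(abs(C[...,2]-.12)<.006)
cv2.imwrite("pics/m.png",m.astype(np.uint8)*255)
big=cv2.resize(t["img"][140:340,120:280,::-1],None,fx=3.5,fy=2.9*3.5/2.9*0.82 if 0 else 3.0,interpolation=cv2.INTER_CUBIC)
big=cv2.resize(t["img"][140:330,130:280,::-1],None,fx=3,fy=3,interpolation=cv2.INTER_CUBIC)
cv2.imwrite("pics/crop.png",cv2.convertScaleAbs(big,alpha=1.6))
E
```

```text
base px (np.float64(255.11518454173057), np.float64(579.6579194740984))
blob [ 8 10 11  9 69] 443 294 [448.49275362 298.55072464]
blob [ 11   5  12  24 221] 381 344 [385.760181  354.9638009]
std tri (array([ 0.46293674, -0.32659041,  0.092296  ]), [np.float64(0.0005018140237483497), np.float64(0.0005018140237478357)])
 top med [ 0.46191031 -0.32338758  0.10355151] max z 0.10729030055710986  side med [ 0.46020384 -0.33030195  0.09996965] [ 0.45500551 -0.33534756  0.07891621] [ 0.46925044 -0.3194368   0.10642046]
blob [  8   7  14  14 155] 212 306 [218.2516129  312.87741935]
blob [  8  10  15  13 128] 228 220 [234.828125  226.0078125]
knob tri (array([0.4482502 , 0.04776499, 0.07010751]), [np.float64(0.0007296310312888556), np.float64(0.0007296310312882113)])
 top med [0.44767706 0.04610152 0.08010657] max z 0.08497887099526924  side med [0.44595977 0.04059539 0.0752079 ] [0.43743157 0.03420617 0.06603055] [0.45803935 0.04922648 0.08168919]
449 298 [ 0.46337808 -0.32435309  0.10422036] [[0.102, 0.104, 0.103], [0.107, 0.104, 0.104], [0.102, 0.105, 0.106]]
218 313 [0.44755998 0.04669008 0.07971495] [[0.078, 0.082, 0.081], [0.081, 0.08, 0.082], [0.082, 0.083, 0.083]]
203 202 [0.62675006 0.06605195 0.10427906] [[0.102, 0.103, 0.104], [0.102, 0.104, 0.101], [0.104, 0.105, 0.102]]
203 220 [0.60550309 0.07740187 0.05130021] [[0.052, 0.056, 0.054], [0.054, 0.051, 0.052], [0.055, 0.051, 0.055]]
```

View pics/crop.png

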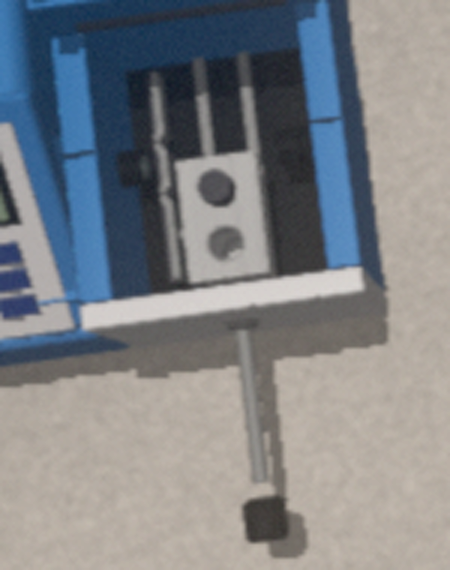

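Crop: the well hole is at full-image pixel (205.3,221), the blank at (201.7,202.3), the beam marks at (156,191) and (238.3,179.7), and the panel's front edge runs (157.7,250) to (251,236.7).

```bash
python3 - <<'E'
from h import *
t=dict(np.load("top0.npz"));sd=dict(np.load("side0.npz"))
w=ray(t,205.3,221,.092);b=ray(t,201.7,202.3,.104);k=ray(t,218.25,312.9,.0745)
k2=ray(sd,234.8,226,.07)
l=ray(t,156,191,.12);rr=ray(t,238.3,179.7,.12)
f1=ray(t,157.7,250,.12);f2=ray(t,251,236.7,.12)
print("well",w,"blank",b,"knob",k,k2,"beam mid",(l+rr)/2,l,rr)
ang=lambda d:np.degrees(np.arctan2(d[1],d[0]))
print("ang knob-well",ang(w-k),np.linalg.norm((w-k)[:2]),"well-blank",ang(b-w),np.linalg.norm((b-w)[:2]),"cross",ang(l-rr)-90,"panel",ang(f1-f2)-90, np.linalg.norm(l-rr))
n=np.array([np.cos(np.radians(8)),np.sin(np.radians(8)),0])
print("knob to panel",(f1-k)@n,(f2-k)@n,"well to beam",((l+rr)/2-w)@n)
# rack edges: white mask fit
C=cloud(t); g=t["img"].astype(int)
m=((abs(C[...,2]-.06)<.008)&(g.min(2)>110)).astype(np.uint8); m[:, :370]=0;m[:190]=0;m[335:]=0;m[:,480:]=0
pts=np.argwhere(m)[:,::-1]; q=np.array([ray(t,u,v,.06)[:2] for u,v in pts])
box=cv2.minAreaRect((q*1000).astype(np.float32)); print("rack",box)
# caps triangulation of knob by top height
print("std top ray",ray(t,448.5,298.5,.1045)," side ray",ray(sd,385.8,355,.091))
E
```

```text
well [0.59745714 0.06489018 0.092     ] blank [0.62635811 0.06821738 0.104     ] knob [0.44762401 0.04725737 0.0745    ] [0.44890599 0.04757249 0.07      ] beam mid [0.65094825 0.07197749 0.12      ] [0.64328208 0.1376244  0.12      ] [0.65861441 0.00633059 0.12      ]
ang knob-well 6.711866689624901 0.1508671003045608 well-blank 6.567216773146174 0.02909186407536147 cross 6.660763841886222 panel 6.880496062481058 0.1321860173715369
knob to panel 0.11219622282009836 0.10930149515198469 well to beam 0.05395689800925672
rack ((519.7554931640625, -293.08349609375), (175.672119140625, 80.4703140258789), 16.91371726989746)
std top ray [ 0.46260811 -0.32345705  0.1045    ]  side ray [ 0.46414262 -0.3260847   0.091     ]
```

```bash
python3 -m creep '[[0,1.1,-3.5,0.1,0,0,0.0486],[0,1.1,-3.5,0.1,0,0,0.0486],[0,1.1,-3.5,0.1,0,0,0.0486],[0,1.1,-3.5,0.1,0,0,0.0486],[0,1.1,-3.5,0.1,0,0,0.0486],[0,1.1,-3.5,0.1,0,0,0.0486],[0,1.1,-3.5,0.1,0,0,0.0486],[0,1.1,-3.5,0.1,0,0,0.0486],[0,1.1,-3.5,0.1,0,0,0.0486],[0,1.1,-3.5,0.1,0,0,0.0486]]'
python3 -m creep '[[0,1.1,-3.5,0,0,0,0],[0,1.1,-3.5,0,0,0,0],[0,1.1,-3.5,0,0,0,0],[0,1.1,-3.5,0,0,0,0],[0,1.1,-3.5,0,0,0,0],[0,1.1,-3.5,0,0,0,0],[0,1.1,-3.5,0,0,0,0],[0,1.1,-3.5,0,0,0,0],[0,1.1,-3.5,0,0,0,0],[0,1.1,-3.5,0,0,0,0]]'
```

```text
clock: 0.93
ee_pos: [0.308, 0.1612, 0.2154]
ee_rot: [-0.0, 0.998, 0.06, -0.0]
force: [0.3, -0.7, -0.2]
grip_width: 0.043
clock: 1.77
ee_pos: [0.4181, -0.189, 0.2151]
ee_rot: [-0.0, 0.998, 0.058, -0.0]
force: [0.5, 0.5, -0.0]
grip_width: 0.0428
```

```bash
python3 -m creep '[[0,1.1,-3.4,0,0,0,0],[0,1.1,-3.4,0,0,0,0],[0,1.1,-3.4,0,0,0,0],[0,1.2,-3.5,0,0,0,0],[0,0,0,-1.5,0,0,0],[0,0,0,-2,0,0,0],[0,0,0,-2,0,0,0],[0,0,0,-2,0,0,0],[0,0,0,-1,0,0,0],[0,0,0,0,0,0,0]]'
python3 - <<'E'
from h import *
for n in("top","side"):
    s=snap(n); u,v=map(int,proj(s,[.463,-.326,.1])); cv2.imwrite(f"pics/{n}1.png",cv2.resize(s["img"][max(0,v-70):v+60,u-90:u+90,::-1],None,fx=2.2,fy=2.2))
a=cv2.imread("pics/top1.png");b=cv2.imread("pics/side1.png");h=min(len(a),len(b));cv2.imwrite("pics/g1.png",np.hstack([a[:h],b[:h]]))
E
```

```text
clock: 2.6
ee_pos: [0.4616, -0.323, 0.1276]
ee_rot: [-0.002, 0.998, 0.058, -0.002]
force: [0.3, -0.3, 0.0]
grip_width: 0.0427
```

View pics/g1.png

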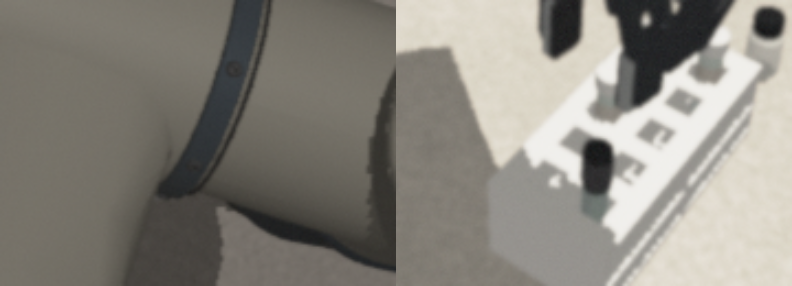

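The view is of the side camera: the two fingers straddle the cap (cap at crop (597,155), finger tips at about (560,50) and (640,100)), centred above it; the top view is blocked by the arm. I descend and grip.

```bash
python3 -m creep '[[0,0.15,-0.3,-0.9,0,0,0],[0,0,0,-1,0,0,0],[0,0,0,-1,0,0,0],[0,0,0,-1,0,0,0],[0,0,0,-1,0,0,0],[0,0,0,-0.5,0,0,0],[0,0,0,0,0,0,0],[0,0,0,0,0,0,0],[-1,0,0,0,0,0,0],[-1,0,0,0,0,0,0]]'
python3 -m creep '[[-1,0,0,0,0,0,0],[-1,0,0,0,0,0,0],[-1,0,0,0,0,0,0],[-1,0,0,0,0,0,0],[-1,0,0,0,0,0,0],[-1,0,0,0,0,0,0],[-1,0,0,0,0,0,0],[-1,0,0,0,0,0,0],[-1,0,0,0,0,0,0],[-1,0,0,0,0,0,0]]'
```

```text
clock: 3.53
ee_pos: [0.4652, -0.3272, 0.0771]
ee_rot: [0.0, 0.998, 0.059, 0.001]
force: [-0.4, -0.8, 0.8]
grip_width: 0.0191
clock: 4.37
ee_pos: [0.4662, -0.3273, 0.0788]
ee_rot: [0.001, 0.998, 0.059, 0.002]
force: [-0.2, 3.4, 8.6]
grip_width: 0.0001
```

```bash

python3 - <<'E'
from h import *
s=snap("side"); u,v=map(int,proj(s,[.463,-.326,.1])); cv2.imwrite("pics/g2.png",cv2.resize(s["img"][v-90:v+70,u-90:u+110,::-1],None,fx=3.5,fy=3.5))
print(r.observe()["ee_pos"],r.observe()["force"],u,v)
print("tcp px in crop",[(np.array(proj(s,[.4662,-.3273,z]))-[u-90,v-90])*3.5 for z in(.0788,.0978)])
E
```

```text
[ 0.46621269 -0.32723818  0.07876683] [-1.02757929  2.69977832  9.61559317] 385 350
tcp px in crop [array([323.18870365, 356.00960074]), array([325.91821431, 318.34204933])]
```

View pics/g2.png

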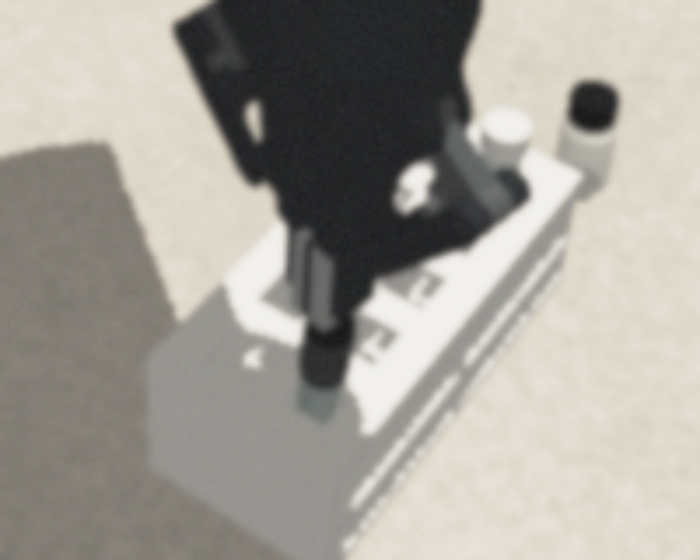

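The tips end near crop (325,325) against the black cap and I can't separate the two, so I'll enhance the contrast and compare with before.

```bash

python3 - <<'E'
from h import *
s=snap("side"); s0=dict(np.load("side0.npz"))
f=lambda im:cv2.resize(np.clip((im[325:395,355:425,::-1].astype(float)/255)**.5*330,0,255).astype(np.uint8),None,fx=5.6,fy=5.6,interpolation=cv2.INTER_CUBIC)
cv2.imwrite("pics/g3.png",np.hstack([f(s0["img"]),f(s["img"])]))
print(s["z_map"][330:385:4,376:400:3].round(3)); print(s0["z_map"][330:385:4,376:400:3].round(3))
print([ (rot(s).T@(np.array([.466,-.327,z])-s["position"])) for z in(.08,.105)])
E
```

```text
[[0.562 0.548 0.543 0.536 0.53  0.529 0.528 0.528]
 [0.567 0.552 0.548 0.541 0.541 0.53  0.536 0.523]
 [0.567 0.556 0.552 0.546 0.544 0.543 0.538 0.543]
 [0.678 0.561 0.553 0.549 0.55  0.547 0.542 0.547]
 [0.674 0.563 0.559 0.551 0.554 0.55  0.548 0.556]
 [0.668 0.67  0.561 0.555 0.558 0.554 0.555 0.629]
 [0.62  0.62  0.566 0.562 0.563 0.565 0.563 0.659]
 [0.616 0.614 0.569 0.562 0.562 0.563 0.564 0.655]
 [0.611 0.61  0.571 0.568 0.566 0.565 0.571 0.61 ]
 [0.606 0.606 0.575 0.57  0.572 0.573 0.576 0.605]
 [0.601 0.604 0.581 0.579 0.576 0.578 0.598 0.601]
 [0.6   0.594 0.586 0.582 0.585 0.586 0.596 0.595]
 [0.591 0.59  0.591 0.589 0.59  0.59  0.589 0.592]
 [0.587 0.588 0.584 0.585 0.584 0.585 0.586 0.585]]
[[0.652 0.652 0.651 0.654 0.643 0.642 0.642 0.645]
 [0.648 0.646 0.647 0.645 0.646 0.645 0.649 0.646]
 [0.644 0.641 0.64  0.642 0.638 0.642 0.641 0.639]
 [0.679 0.68  0.639 0.636 0.636 0.635 0.635 0.635]
 [0.675 0.672 0.571 0.571 0.571 0.572 0.63  0.63 ]
 [0.667 0.573 0.568 0.566 0.567 0.568 0.625 0.629]
 [0.622 0.575 0.567 0.564 0.564 0.565 0.659 0.662]
 [0.616 0.576 0.571 0.569 0.568 0.57  0.654 0.656]
 [0.61  0.58  0.575 0.573 0.573 0.576 0.61  0.611]
 [0.604 0.586 0.577 0.576 0.575 0.58  0.604 0.604]
 [0.6   0.592 0.585 0.581 0.581 0.589 0.599 0.599]
 [0.602 0.593 0.591 0.585 0.586 0.593 0.596 0.593]
 [0.592 0.592 0.591 0.591 0.591 0.592 0.591 0.589]
 [0.585 0.586 0.585 0.585 0.586 0.585 0.586 0.586]]
[array([0.06762073, 0.13878821, 0.58408425]), array([0.06705851, 0.11882382, 0.56904739])]
```

View pics/g3.png

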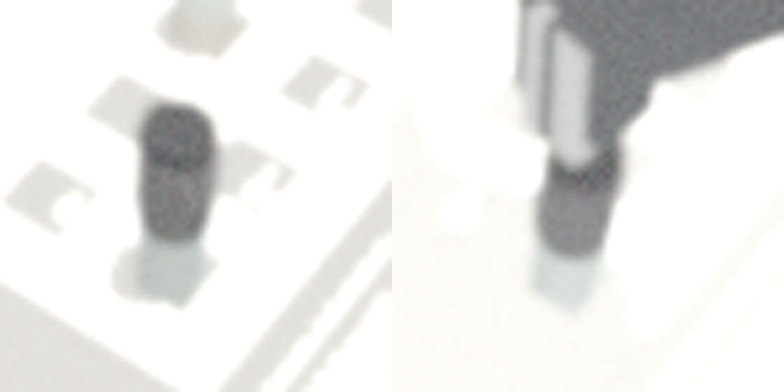

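The enhanced view shows the closed tips resting on the cap's top ellipse (crop (585,165)), so they are at z≈0.097 while the reported TCP is 0.079. The real tips are about 19 mm higher than reported. I back off and measure both the fingertips and the tube.

```bash
python3 -m creep '[[-1,0,0,1,0,0,0],[-1,0,0,1,0,0,0],[-1,0,0,1,0,0,0],[-1,0,0,1,0,0,0],[-1,0,0,1,0,0,0],[-1,0,0,1,0,0,0],[-1,0,0,0,0,0,0],[-1,0,0,0,0,0,0],[-1,0,0,0,0,0,0],[-1,0,0,0,0,0,0]]'
python3 - <<'E'
from h import *
s=snap("side"); C=cloud(s); o=r.observe(); e=o["ee_pos"]; print(e,o["force"],o["grip_width"])
m=(np.linalg.norm(C[...,:2]-e[:2],axis=2)<.03)&(C[...,2]>.12)&(s["z_map"]>0)
P=C[m]; print("gripper low pts",len(P)); 
for lo in np.arange(.12,.2,.008):
    q=P[(P[:,2]>=lo)&(P[:,2]<lo+.008)]
    if len(q): print(round(lo,3),len(q),q.min(0).round(3),q.max(0).round(3))
g=s["img"].max(2)
mm=(g<75)&(np.linalg.norm(C[...,:2]-[.463,-.326],axis=2)<.03)&(C[...,2]>.07)&(C[...,2]<.112)
v,u=np.nonzero(mm); Q=C[mm]; print("cap px",u.min(),u.max(),v.min(),v.max(),u.mean(),v.mean(),"z",np.percentile(Q,[2,50,98],axis=0))
cv2.imwrite("pics/g4.png",cv2.resize(np.clip((s["img"][250:400,300:500,::-1].astype(float)/255)**.5*300,0,255).astype(np.uint8),None,fx=3.5,fy=3.5))
E
```

```text
clock: 5.3
ee_pos: [0.4643, -0.3267, 0.1357]
ee_rot: [-0.0, 0.998, 0.059, -0.001]
force: [0.9, 0.1, -0.8]
grip_width: -0.0003
[ 0.46433119 -0.32677703  0.13572457] [-0.52008538 -0.04628773  1.07943742] 0.00014040632544406697
gripper low pts 3089
0.16 51 [ 0.452 -0.339  0.16 ] [ 0.466 -0.314  0.168]
0.168 144 [ 0.452 -0.341  0.168] [ 0.472 -0.313  0.176]
0.176 148 [ 0.452 -0.341  0.176] [ 0.473 -0.314  0.184]
0.184 147 [ 0.452 -0.342  0.184] [ 0.469 -0.314  0.192]
0.192 107 [ 0.452 -0.342  0.192] [ 0.464 -0.314  0.2  ]
0.2 153 [ 0.449 -0.356  0.2  ] [ 0.46  -0.301  0.208]
cap px 381 394 346 369 386.9433962264151 357.52830188679246 z [[ 0.45430061 -0.33843794  0.07916939]
 [ 0.4592589  -0.33360303  0.09958575]
 [ 0.46748302 -0.32464409  0.10476019]]
```

View pics/g4.png

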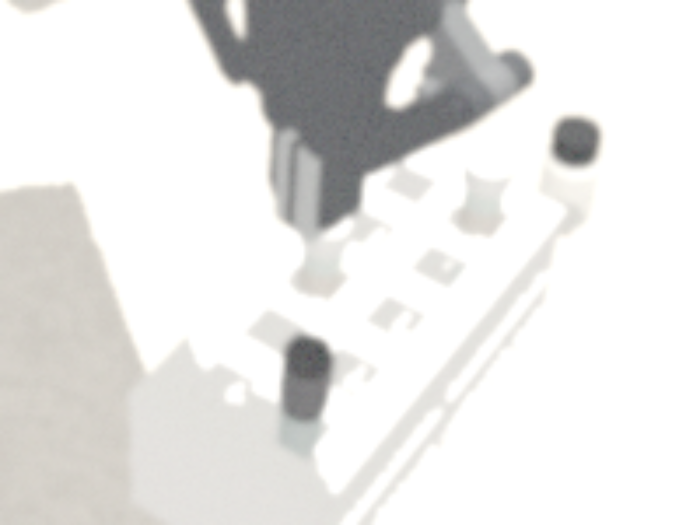

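Side view: the tips end at z≈0.162 with the reported TCP at 0.136. The cap contact gave the same offset, 26 mm, so grasp height = reported z + 0.045. Sideways they agree. The standard is still upright in its hole (cap at px (387,357)), so I retry 26 mm lower.

```bash
python3 -c "
from h import *
s=dict(np.load('side0.npz'));print(ray(s,386.9,357.5,.091),ray(s,387.5,357.5,.091))"
python3 -m creep '[[0,0,0,0,0,0,0],[0,0,0,0,0,0,0],[0,0,0,0,0,0,0],[0,0,0,-1.5,0,0,0],[0,0,0,-1.5,0,0,0],[0,0,0,-1.5,0,0,0],[0,0,0,-1.5,0,0,0],[0,0,0,-1.5,0,0,0],[0,0,0,-1,0,0,0],[0,0,0,-0.5,0,0,0]]'
python3 -m creep '[[0,0,0,0,0,0,0],[0,0,0,0,0,0,0],[-1,0,0,0,0,0,0],[-1,0,0,0,0,0,0],[-1,0,0,0,0,0,0],[-1,0,0,0,0,0,0],[-1,0,0,0,0,0,0],[-1,0,0,0,0,0,0],[-1,0,0,0,0,0,0],[-1,0,0,0,0,0,0]]'
```

```text
[ 0.46279797 -0.32967785  0.091     ] [ 0.46336037 -0.33008233  0.091     ]
clock: 6.18
ee_pos: [0.4639, -0.3266, 0.0449]
ee_rot: [-0.001, 0.998, 0.058, -0.001]
force: [0.4, -0.8, -0.3]
grip_width: 0.0428
clock: 7.02
ee_pos: [0.4654, -0.3274, 0.0474]
ee_rot: [0.001, 0.998, 0.059, 0.001]
force: [-0.3, -0.3, 5.4]
grip_width: 0.0153
```

```bash
python3 -m creep '[[-1,0,0,1,0,0,0],[-1,0,0,1.5,0,0,0],[-1,0,0,1.5,0,0,0],[-1,0,0,1.5,0,0,0],[-1,0,0,1.5,0,0,0],[-1,0,0,2,0,0,0],[-1,0,0,2,0,0,0],[-1,0,0,2,0,0,0],[-1,0,0,1.5,0,0,0],[-1,0,0,0,0,0,0]]'
python3 - <<'E'
from h import *
s=snap("side"); C=cloud(s); o=r.observe(); e=o["ee_pos"]; print(e,o["force"],o["grip_width"])
print([proj(s,[e[0],e[1],e[2]+d]) for d in (.026,.045,-.04)])
u,v=map(int,proj(s,e)); print(u,v)
cv2.imwrite("pics/g5.png",cv2.resize(np.clip((s["img"][v-90:v+80,u-70:u+80,::-1].astype(float)/255)**.5*300,0,255).astype(np.uint8),None,fx=3.4,fy=3.4))
E
```

```text
clock: 7.85
ee_pos: [0.4658, -0.3278, 0.1952]
ee_rot: [0.001, 0.998, 0.059, 0.002]
force: [0.3, 0.9, 1.4]
grip_width: 0.0153
[ 0.46523258 -0.32712158  0.19306236] [-0.3348552  -0.58214382 -0.49265778] 0.0150221175174826
[(np.float64(393.0860113270381), np.float64(270.960235670398)), (np.float64(394.1354283619196), np.float64(256.21021009905996)), (np.float64(389.78597628740164), np.float64(317.3437034463369))]
391 290
```

View pics/g5.png

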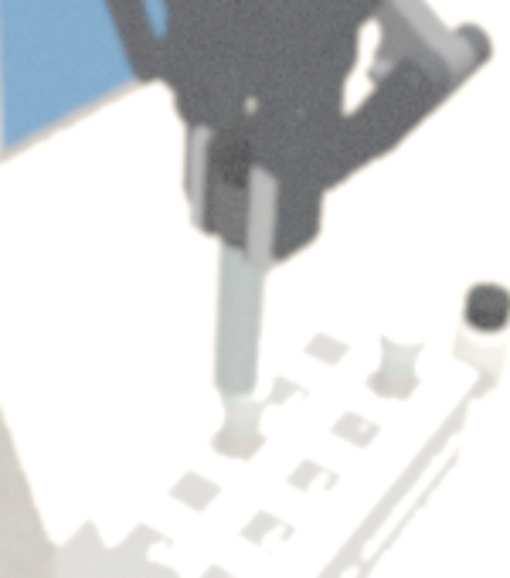

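The tube hangs from the jaws, with the cap between the pads at crop (232,180) and the foot at (236,392). It seems to lean slightly in the jaw plane. I measure its axis.

```bash
cat > tube.py <<'E'
from h import *
from scipy.ndimage import gaussian_filter1d
def axis(s,e,zs=(-.03,.02),dbg=False):
    """midline of the glass -> x offset at each height, assuming tube lies in the plane through e along photometer x"""
    a=np.radians(6.7); n=np.array([-np.sin(a),np.cos(a),0]); o=np.array(s["position"]); f=np.array([np.cos(a),np.sin(a),0])
    g=s["img"].astype(float).sum(2); out=[]
    _,v0=proj(s,e+[0,0,zs[1]]); _,v1=proj(s,e+[0,0,zs[0]])
    for v in range(int(v0),int(v1)):
        uc=np.interp(v,[v0,v1],[proj(s,e+[0,0,zs[1]])[0],proj(s,e+[0,0,zs[0]])[0]])
        L=int(uc)-22; row=gaussian_filter1d(g[v,L:int(uc)+22],1.0); d=np.gradient(row)
        l=L+np.argmin(d); rr=L+np.argmax(d)
        if not 8<rr-l<22: continue
        m=(l+rr)/2; dd=rot(s)@np.array([(m-s["cx"])/s["fx"],(v-s["cy"])/s["fy"],1])
        p=o+dd*((e-o)@n)/(dd@n); out.append([(p-e)@f*1000,(p[2]-e[2])*1000,rr-l])
    return np.array(out)
E
python3 - <<'E'
from tube import *
s=snap("side"); o=r.observe(); e=o["ee_pos"]; A=axis(s,e)
print(e,len(A)); print(A[::4].round(1))
k=cv2.fitLine(A[:,:2].astype(np.float32),cv2.DIST_HUBER,0,.01,.01).ravel(); print(k, "tilt deg",np.degrees(np.arctan(k[0]/k[1])))
E
```

```text
[ 0.46458937 -0.32660985  0.19140534] 34
[[  4.2  17.1  21. ]
 [ -0.1  14.2  15. ]
 [ -1.2   9.4  15. ]
 [ -1.6   4.1  14. ]
 [ -1.2  -1.8  14. ]
 [ -0.7  -7.7  14. ]
 [ -1.1 -13.3  13. ]
 [ -0.6 -19.4  13. ]
 [ -1.  -25.1  14. ]]
[ 1.7125161e-03  9.9999851e-01 -9.0887755e-01 -7.4140544e+00] tilt deg 0.09811999
```

```bash
python3 -m creep '[[-1,1.12,3.27,0,0,0,0],[-1,1.12,3.27,0,0,0,0],[-1,1.12,3.27,0,0,0,0],[-1,1.12,3.27,0,0,0,0],[-1,1.12,3.27,0,0,0,0],[-1,1.12,3.27,0,0,0,0],[-1,1.12,3.27,0,0,0,0],[-1,1.12,3.27,0,0,0,0],[-1,1.12,3.27,0,0,0,0],[-1,1.12,3.27,0,0,0,0]]'
python3 -m creep '[[-1,0.8,2.2,0,0,0,0],[-1,0.8,2.2,0,0,0,0],[-1,0.6,2.1,0,0,0,0],[-1,0,0,0,0,0,0],[-1,0,0,0,0,0,0],[-1,0,0,0,0,0,0],[-1,0,0,0,0,0,0],[-1,0,0,0,0,0,0],[-1,0,0,0,0,0,0],[-1,0,0,0,0,0,0]]'
python3 - <<'E'
from tube import *
s=snap("side"); o=r.observe(); e=o["ee_pos"]; print(e,o["force"],o["grip_width"])
A=axis(s,e,(-.036,.018)); print(A[::3].round(1))
u,v=map(int,proj(s,e)); cv2.imwrite("pics/w1.png",cv2.resize(s["img"][v-60:v+90,u-80:u+80,::-1],None,fx=3.5,fy=3.5)); print(u,v)
E
```

```text
clock: 8.78
ee_pos: [0.5759, 0.0018, 0.1899]
ee_rot: [-0.0, 0.998, 0.059, -0.002]
force: [1.6, -0.8, 0.3]
grip_width: 0.0152
clock: 9.62
ee_pos: [0.5987, 0.0645, 0.1917]
ee_rot: [-0.0, 0.998, 0.058, 0.0]
force: [-0.1, -0.0, -0.3]
grip_width: 0.0156
[0.59867796 0.06459335 0.191623  ] [-0.59578071  0.08683055 -0.80081541] 0.015384939403814149
[[-30.7 -21.1  13. ]]
301 131
```

View pics/w1.png

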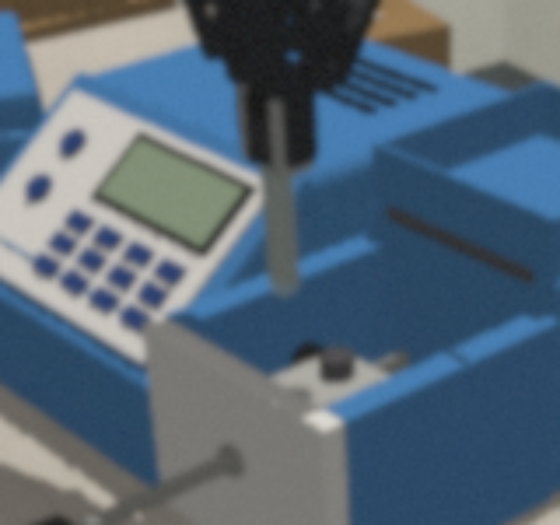

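The tube hangs upright over the compartment, with its foot at crop (286,290). The blank's cap top is at (338,352). I compare foot and well within this one view.

```bash
python3 - <<'E'
from h import *
s=snap("side"); print("blank side",ray(s,221+338/3.5,71+352/3.5,.104))
e=r.observe()["ee_pos"]
for c in((281,200),(283,240),(285,270)):
    u,v=221+c[0]/3.5,71+c[1]/3.5
    # intersect with plane through e normal to photometer y
    a=np.radians(6.7);n=np.array([-np.sin(a),np.cos(a),0]);f=np.array([np.cos(a),np.sin(a),0]);o=np.array(s["position"])
    d=rot(s)@np.array([(u-s["cx"])/s["fx"],(v-s["cy"])/s["fy"],1]);p=o+d*((e-o)@n)/(d@n);print(((p-e)@f*1000).round(1),((p[2]-e[2])*1000).round(1))
# finer edges with red-blue colour contrast
for v in range(128,152,3):
    print(v,s["img"][v,290:314].astype(int)[:,2]-s["img"][v,290:314].astype(int)[:,0])
E
```

```text
blank side [0.6305393  0.06805935 0.104     ]
1.1 6.4
0.8 -14.3
0.9 -30.3
128 [-5 -8 -9 -9 -7 -7 -2  2  4  2  1  2  2  6 21 39 57 60 57 58 59 59 57 61]
131 [-9 -9 -9 -2 12 31 30 15  4  4  3  3  4  6 16 33 52 55 57 58 60 57 59 61]
134 [-9  0 23 57 83 78 52 21  5  3  3  3  3  5 13 28 46 57 59 57 57 57 59 60]
137 [30 63 86 94 95 81 57 25  8  4  2  1  2  3 11 26 46 56 60 60 58 58 58 60]
140 [89 95 93 87 78 66 45 20  8  2  0  1  3  4  7 23 40 55 60 60 60 60 61 61]
143 [92 86 77 71 65 58 43 22  9  2  0  2  1  1  7 19 39 59 71 79 85 86 91 97]
146 [ 77  66  63  59  59  53  45  27  13   4   3   1   2   4   9  32  65  90
 101 105 105 107 105 102]
149 [64 61 63 68 76 81 76 55 29  8  3  2  2  3  4 20 52 81 89 88 80 73 68 65]
```

```bash
python3 -m creep '[[-1,0,0,-1,0,0,0],[-1,0,0,-1.2,0,0,0],[-1,0,0,-1.2,0,0,0],[-1,0,0,-0.8,0,0,0],[-1,0,0,-0.4,0,0,0],[-1,0,0,-0.4,0,0,0],[-1,0,0,-0.4,0,0,0],[-1,0,0,-0.4,0,0,0],[-1,0,0,-0.2,0,0,0],[-1,0,0,0,0,0,0]]'
```

```text
clock: 10.55
ee_pos: [0.5986, 0.065, 0.1311]
ee_rot: [0.0, 0.998, 0.059, -0.0]
force: [-0.5, 0.0, 0.3]
grip_width: 0.0156
```

```bash
python3 -m creep '[[-1,0,0,-0.3,0,0,0],[-1,0,0,-0.3,0,0,0],[-1,0,0,-0.3,0,0,0],[-1,0,0,-0.2,0,0,0],[-1,0,0,-0.2,0,0,0],[-1,0,0,-0.2,0,0,0],[-1,0,0,0,0,0,0],[-1,0,0,0,0,0,0],[-1,0,0,0,0,0,0],[-1,0,0,0,0,0,0]]'
```

```text
clock: 11.38
ee_pos: [0.5989, 0.0651, 0.1165]
ee_rot: [-0.0, 0.998, 0.059, 0.0]
force: [1.7, 0.2, -2.1]
grip_width: 0.015
```

```bash
python3 -m creep '[[-1,0,0,-0.3,0,0,0],[-1,0,0,-0.3,0,0,0],[-1,0,0,-0.3,0,0,0],[-1,0,0,-0.3,0,0,0],[-1,0,0,-0.3,0,0,0],[-1,0,0,-0.2,0,0,0],[-1,0,0,-0.2,0,0,0],[-1,0,0,0,0,0,0],[-1,0,0,0,0,0,0],[-1,0,0,0,0,0,0]]'
```

```text
clock: 12.22
ee_pos: [0.5987, 0.0651, 0.0972]
ee_rot: [-0.0, 0.998, 0.059, -0.0]
force: [3.4, 0.3, -2.3]
grip_width: 0.0156
```

```bash
python3 -m creep '[[-1,0,0,-0.1,0,0,0],[-1,0,0,-0.1,0,0,0],[-1,0,0,-0.1,0,0,0],[-1,0,0,-0.1,0,0,0],[-1,0,0,-0.1,0,0,0],[-1,0,0,-0.1,0,0,0],[-1,0,0,-0.1,0,0,0],[-1,0,0,0,0,0,0],[-1,0,0,0,0,0,0],[-1,0,0,0,0,0,0]]'
```

```text
clock: 13.05
ee_pos: [0.5988, 0.0651, 0.0905]
ee_rot: [-0.0, 0.998, 0.059, 0.0]
force: [3.9, 1.3, 1.7]
grip_width: 0.0154
```

```bash
python3 -m creep '[[-1,0.05,0,-0.1,0,0,0],[-1,0.05,0,-0.1,0,0,0],[-1,0,0,-0.1,0,0,0],[-1,0,0,0,0,0,0],[-1,0,0,0,0,0,0],[-1,0,0,0,0,0,0],[-1,0,0,0,0,0,0],[-1,0,0,0,0,0,0],[-1,0,0,0,0,0,0],[-1,0,0,0,0,0,0]]'
```

```text
clock: 13.88
ee_pos: [0.6002, 0.0649, 0.0901]
ee_rot: [0.0, 0.998, 0.059, 0.001]
force: [-2.2, 2.0, 12.8]
grip_width: 0.0153
```

It seated exactly at the predicted height (contact at 0.090, predicted 0.0904). I release and rise.

```bash
python3 -m creep '[[-1,0,0,0.2,0,0,0],[-0.2,0,0,0,0,0,0],[-0.2,0,0,0,0,0,0],[-0.2,0,0,0,0,0,0],[-0.2,0,0,0,0,0,0],[-0.2,0,0,1,0,0,0],[-0.2,0,0,1,0,0,0],[-0.2,0,0,1.5,0,0,0],[-0.2,0,0,1.5,0,0,0],[-0.2,0,0,2,0,0,0]]'
python3 -m creep '[[-0.2,0,0,2,0,0,0],[-0.2,-3,-0.35,0,0,0,0],[-0.2,-3,-0.35,0,0,0,0],[-0.2,-3,-0.35,0,0,0,0],[-0.2,-3,-0.35,0,0,0,0],[-0.2,-3,-0.35,0,0,0,0],[-0.2,0,0,0,0,0,0],[-0.2,0,0,0,0,0,0],[-0.2,0,0,0,0,0,0],[-0.2,0,0,0,0,0,0]]'
python3 - <<'E'
from h import *
s=snap("side");t=snap("top"); 
cv2.imwrite("pics/x1.png",np.hstack([cv2.resize(s["img"][120:260,200:340,::-1],None,fx=2.8,fy=2.8),cv2.resize(t["img"][170:310,140:280,::-1],None,fx=2.8,fy=2.8)]))
E
```

```text
clock: 14.72
ee_pos: [0.5994, 0.0649, 0.1605]
ee_rot: [0.0, 0.998, 0.059, -0.0]
force: [-0.4, 0.4, -0.5]
grip_width: 0.0344
clock: 15.55
ee_pos: [0.4507, 0.0478, 0.18]
ee_rot: [-0.0, 0.998, 0.059, 0.0]
force: [-0.3, 0.3, -0.4]
grip_width: 0.0344
```

View pics/x1.png

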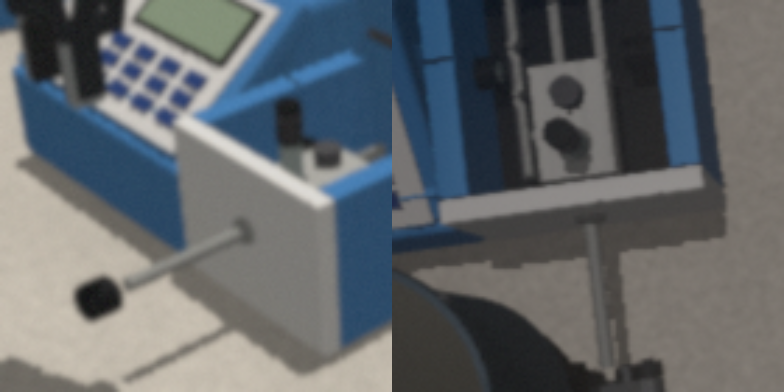

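The standard stands in the well: its cap is beside the blank at left crop (290,120) and right crop (562,133). The knob hasn't moved (px (235,226)). Next I grip the knob.

```bash
python3 -m creep '[[0.1,-0.2,0,0,0,0,0],[0.1,0,0,-2,0,0,0],[0.1,0,0,-2,0,0,0],[0.1,0,0,-2,0,0,0],[0.1,0,0,-2,0,0,0],[0.1,0,0,-2,0,0,0],[0.1,0,0,-2,0,0,0],[0.1,0,0,-1.5,0,0,0],[0.1,0,0,-1,0,0,0],[0.1,0,0,-1,0,0,0]]'
python3 -m creep '[[0.1,0,0,0,0,0,0],[0.1,0,0,0,0,0,0],[-1,0,0,0,0,0,0],[-1,0,0,0,0,0,0],[-1,0,0,0,0,0,0],[-1,0,0,0,0,0,0],[-1,0,0,0,0,0,0],[-1,0,0,0,0,0,0],[-1,0,0,0,0,0,0],[-1,0,0,0,0,0,0]]'
```

```text
clock: 16.48
ee_pos: [0.4476, 0.0473, 0.0234]
ee_rot: [0.0, 0.998, 0.058, -0.001]
force: [1.1, 0.1, 0.3]
grip_width: 0.0469
clock: 17.32
ee_pos: [0.4486, 0.0483, 0.0254]
ee_rot: [-0.001, 0.998, 0.059, 0.001]
force: [-1.9, 5.1, 6.0]
grip_width: 0.0219
```

```bash
python3 -m creep '[[-1,0.2,0,0,0,0,0],[-1,0.2,0.02,0,0,0,0],[-1,0.3,0.03,0,0,0,0],[-1,0.3,0.04,0,0,0,0],[-1,0.3,0.04,0,0,0,0],[-1,0.2,0.02,0,0,0,0],[-1,0.2,0.02,0,0,0,0],[-1,0,0,0,0,0,0],[-1,0,0,0,0,0,0],[-1,0,0,0,0,0,0]]'
```

```text
clock: 18.15
ee_pos: [0.4654, 0.0502, 0.0254]
ee_rot: [-0.001, 0.998, 0.059, 0.001]
force: [-2.7, 5.7, 7.0]
grip_width: 0.0222
```

```bash
python3 -m creep '[[-1,0.1,0.01,0,0,0,0],[-1,0.1,0.01,0,0,0,0],[-1,0.1,0.01,0,0,0,0],[-1,0.1,0.02,0,0,0,0],[-1,0.1,0.01,0,0,0,0],[-1,0.1,0.01,0,0,0,0],[-1,0,0,0,0,0,0],[-1,0,0,0,0,0,0],[-1,0,0,0,0,0,0],[-1,0,0,0,0,0,0]]'
```

```text
clock: 18.98
ee_pos: [0.4723, 0.0511, 0.0254]
ee_rot: [-0.001, 0.998, 0.059, 0.002]
force: [0.3, 5.9, 3.4]
grip_width: 0.0225
```

```bash
for i in 1; do python3 -m creep '[[-1,0.1,0.01,0,0,0,0],[-1,0,0,0,0,0,0],[-1,0,0,0,0,0,0],[-1,0,0,0,0,0,0],[-1,0,0,0,0,0,0],[-1,0,0,0,0,0,0],[-1,0,0,0,0,0,0],[-1,0,0,0,0,0,0],[-1,0,0,0,0,0,0],[-1,0,0,0,0,0,0]]'; done
python3 -m creep '[[-1,0.1,0.01,0,0,0,0],[-1,0,0,0,0,0,0],[-1,0,0,0,0,0,0],[-1,0,0,0,0,0,0],[-1,0,0,0,0,0,0],[-1,0,0,0,0,0,0],[-1,0,0,0,0,0,0],[-1,0,0,0,0,0,0],[-1,0,0,0,0,0,0],[-1,0,0,0,0,0,0]]'
python3 -m creep '[[-1,0.1,0.01,0,0,0,0],[-1,0,0,0,0,0,0],[-1,0,0,0,0,0,0],[-1,0,0,0,0,0,0],[-1,0,0,0,0,0,0],[-1,0,0,0,0,0,0],[-1,0,0,0,0,0,0],[-1,0,0,0,0,0,0],[-1,0,0,0,0,0,0],[-1,0,0,0,0,0,0]]'
python3 -m creep '[[-1,0.1,0.01,0,0,0,0],[-1,0,0,0,0,0,0],[-1,0,0,0,0,0,0],[-1,0,0,0,0,0,0],[-1,0,0,0,0,0,0],[-1,0,0,0,0,0,0],[-1,0,0,0,0,0,0],[-1,0,0,0,0,0,0],[-1,0,0,0,0,0,0],[-1,0,0,0,0,0,0]]'
```

```text
clock: 19.82
ee_pos: [0.4725, 0.0511, 0.0254]
ee_rot: [-0.001, 0.998, 0.059, 0.001]
force: [-2.6, 6.8, 6.5]
grip_width: 0.0224
clock: 20.65
ee_pos: [0.4726, 0.0511, 0.0253]
ee_rot: [-0.001, 0.998, 0.059, 0.0]
force: [-5.0, 7.2, 9.5]
grip_width: 0.0226
clock: 21.48
ee_pos: [0.4729, 0.0511, 0.0253]
ee_rot: [-0.001, 0.998, 0.059, -0.0]
force: [-8.6, 7.8, 11.9]
grip_width: 0.0222
clock: 22.32
ee_pos: [0.4735, 0.0512, 0.0253]
ee_rot: [-0.001, 0.998, 0.059, -0.001]
force: [-9.5, 7.6, 12.8]
grip_width: 0.0224
```

First notch felt at reported x = 0.4724, so the second should come at about x = 0.5022, y = 0.0546.

```bash
python3 -m creep '[[-1,0.1,0.06,0.1,0,0,0],[-1,0.1,0.06,0.1,0,0,0],[-1,0.2,0.04,0,0,0,0],[-1,0.2,0.04,0,0,0,0],[-1,0.3,0.05,0,0,0,0],[-1,0.3,0.04,0,0,0,0],[-1,0.3,0.04,0,0,0,0],[-1,0.3,0.04,0,0,0,0],[-1,0.2,0.02,0,0,0,0],[-1,0,0,0,0,0,0]]'
```

```text
clock: 23.15
ee_pos: [0.4933, 0.0536, 0.0255]
ee_rot: [0.0, 0.998, 0.058, -0.002]
force: [-3.7, 1.1, -2.3]
grip_width: 0.022
```

```bash
python3 -m creep '[[-1,0.1,0.01,0,0,0,0],[-1,0.1,0.01,0,0,0,0],[-1,0.1,0.01,0,0,0,0],[-1,0.1,0.02,0,0,0,0],[-1,0.1,0.01,0,0,0,0],[-1,0,0,0,0,0,0],[-1,0,0,0,0,0,0],[-1,0,0,0,0,0,0],[-1,0,0,0,0,0,0],[-1,0,0,0,0,0,0]]'
```

```text
clock: 23.98
ee_pos: [0.5002, 0.0545, 0.0258]
ee_rot: [0.0, 0.998, 0.059, 0.0]
force: [5.0, -3.9, -17.1]
grip_width: 0.0224
```

```bash
python3 -m creep '[[-1,0.1,0.01,0,0,0,0],[-1,0,0,0,0,0,0],[-1,0,0,0,0,0,0],[-1,0,0,0,0,0,0],[-1,0,0,0,0,0,0],[-1,0.1,0.01,0,0,0,0],[-1,0,0,0,0,0,0],[-1,0,0,0,0,0,0],[-1,0,0,0,0,0,0],[-1,0,0,0,0,0,0]]'
```

```text
clock: 24.82
ee_pos: [0.5014, 0.0547, 0.0258]
ee_rot: [0.0, 0.998, 0.058, -0.001]
force: [3.3, -4.4, -17.1]
grip_width: 0.0221
```

```bash
python3 -m creep '[[-1,0.1,0.01,0,0,0,0],[-1,0,0,0,0,0,0],[-1,0,0,0,0,0,0],[-1,0,0,0,0,0,0],[-1,0,0,0,0,0,0],[-1,0,0,0,0,0,0],[-1,0,0,0,0,0,0],[-1,0,0,0,0,0,0],[-1,0,0,0,0,0,0],[-1,0,0,0,0,0,0]]'
```

```text
clock: 25.65
ee_pos: [0.5018, 0.0547, 0.0258]
ee_rot: [0.0, 0.998, 0.058, -0.001]
force: [0.7, -4.9, -18.5]
grip_width: 0.0223
```

```bash
python3 -m creep '[[-1,0.05,-0.05,-0.05,0,0,0],[-1,0,-0.05,-0.05,0,0,0],[-1,0,0,-0.05,0,0,0],[-1,0,0,0,0,0,0],[-1,0,0,0,0,0,0],[-1,0,0,0,0,0,0],[-1,0,0,0,0,0,0],[-1,0,0,0,0,0,0],[-1,0,0,0,0,0,0],[-1,0,0,0,0,0,0]]'
python3 - <<'E'
from h import *
s=snap("side"); t=snap("top"); o=r.observe(); print(o["ee_pos"],o["force"])
cv2.imwrite("pics/y1.png",np.hstack([cv2.resize(s["img"][110:260,200:350,::-1],None,fx=2.6,fy=2.6),cv2.resize(t["img"][160:310,140:290,::-1],None,fx=2.6,fy=2.6)]))
E
```

```text
clock: 26.48
ee_pos: [0.5024, 0.0547, 0.0256]
ee_rot: [-0.001, 0.998, 0.059, -0.0]
force: [-6.0, -0.8, -7.3]
grip_width: 0.0221
[0.50244668 0.0547049  0.02564994] [-6.32673619 -0.96397452 -7.43297136]
```

View pics/y1.png

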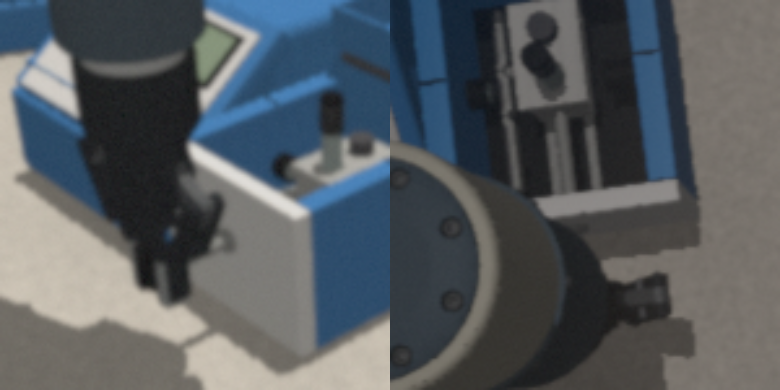

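The left crop shows the fingers still on the knob and the standard upright in the carriage. The right crop shows the cap at (543,57), between the beam marks at (430,80) and (648,50). I ease off the slight overpush and check the cap against the beam point.

```bash
python3 -m creep '[[-1,-0.05,0,-0.05,0,0,0],[-1,-0.05,0,-0.05,0,0,0],[-1,0,0,0,0,0,0],[-1,0,0,0,0,0,0],[-1,0,0,0,0,0,0],[-1,0,0,0,0,0,0],[-1,0,0,0,0,0,0],[-1,0,0,0,0,0,0],[-1,0,0,0,0,0,0],[-1,0,0,0,0,0,0]]'
python3 - <<'E'
from h import *
t=snap("top"); s=snap("side")
# cap top seen in top crop at (540,52): px
u,v=140+(541-390)/2.6,160+53/2.6
print("cap top",ray(t,u,v,.148)); 
us,vs=200+330/2.6,110+97/2.6; print("cap top side",ray(s,us,vs,.148))
l=ray(t,140+(430-390)/2.6,160+80/2.6,.12);q=ray(t,140+(648-390)/2.6,160+50/2.6,.12);print("beam",(l+q)/2)
g=t["img"].max(2); C=cloud(t); m=(C[...,2]>.135)&(C[...,2]<.16)&(np.linalg.norm(C[...,:2]-[.652,.072],axis=2)<.02)&(g<70)
print(m.sum(),np.median(C[m],0)); vv,uu=np.nonzero(m); print(ray(t,uu.mean(),vv.mean(),.146))
E
```

```text
clock: 27.42
ee_pos: [0.5025, 0.0547, 0.0256]
ee_rot: [-0.0, 0.998, 0.059, 0.001]
force: [-6.1, -0.1, -3.7]
grip_width: 0.0221
cap top [0.65253306 0.06430102 0.148     ]
cap top side [0.65014527 0.06446309 0.148     ]
beam [0.65151124 0.0717246  0.12      ]
111 [0.65038153 0.06789544 0.14739248]
[0.65090131 0.0678767  0.146     ]
```

```bash
python3 -m creep '[[-1,-0.05,0,0,0,0,0],[-1,-0.05,0,-0.05,0,0,0],[-1,-0.05,0,0,0,0,0],[-1,0,0,0,0,0,0],[-1,0,0,0,0,0,0],[-1,0,0,0,0,0,0],[-1,0,0,0,0,0,0],[-1,0,0,0,0,0,0],[-1,0,0,0,0,0,0],[-1,0,0,0,0,0,0]]'
```

```text
clock: 28.35
ee_pos: [0.5026, 0.0547, 0.0254]
ee_rot: [-0.0, 0.998, 0.059, 0.002]
force: [-4.6, 0.5, 7.1]
grip_width: 0.0223
```

```bash
python3 -m creep '[[-1,-0.05,0,0.03,0,0,0],[-1,-0.05,0,0,0,0,0],[-1,-0.05,0,0,0,0,0],[-1,0,0,0,0,0,0],[-1,0,0,0,0,0,0],[-1,0,0,0,0,0,0],[-1,0,0,0,0,0,0],[-1,0,0,0,0,0,0],[-1,0,0,0,0,0,0],[-1,0,0,0,0,0,0]]'
```

```text
clock: 29.18
ee_pos: [0.5022, 0.0547, 0.0254]
ee_rot: [-0.0, 0.998, 0.059, 0.003]
force: [3.5, -0.5, 6.3]
grip_width: 0.0224
```

```bash
python3 -m creep '[[-1,0.05,0,0,0,0,0],[-1,0,0,0,0,0,0],[-1,0,0,0,0,0,0],[-1,0,0,0,0,0,0],[-1,0,0,0,0,0,0],[-1,0,0,0,0,0,0],[-1,0,0,0,0,0,0],[-1,0,0,0,0,0,0],[-1,0,0,0,0,0,0],[-1,0,0,0,0,0,0]]' && python3 -c "
from station import r
o=r.observe();print(o['ee_pos'],o['force'],o['grip_width']);print(r.finish_job())"
```

```text
clock: 30.02
ee_pos: [0.5021, 0.0547, 0.0254]
ee_rot: [-0.0, 0.998, 0.059, 0.002]
force: [1.7, -1.0, 7.4]
grip_width: 0.0223
[0.5021425  0.05469643 0.02538553] [ 1.68359783 -0.98963983  7.44904001] 0.022258105614947194
the job is handed in; nothing more can be done
None
```

The check standard is in the well and the slide is at the second click. The gripper was still holding the knob when I handed the job in at 30 s of the 67 s allowed.

- **First grasp missed:** the fingertips sit about 26 mm higher than the reported tool position. On the first try they closed on top of the cap, pressing it with about 10 N. The standard stayed in its hole; I corrected the height and the second grasp held.
- **Standard in the well:** it met the seat at a reported height of 0.090 m, where I predicted 0.0904. The top camera puts the cap top near the expected 0.148 m, so it is fully down.
- **Second click:** the first notch was felt at x = 0.4724, the second at about x = 0.502, which matches the 30 mm spacing. The slide ended at x = 0.5021 with only 1.7 N along x on the knob.
- **Beam position:** before the last small adjustments, the top view put the cap within about 1 mm of the beam along the slide.
- **Checks that disagreed:** the cap top appeared about 4–7 mm to one side of the slide's axis. I took this as a small lean within the well's clearance plus camera error. The finger opening also read about 2 mm under the real diameters of the cap and knob.
- **Other tubes:** I never touched them deliberately, and they looked unchanged after the lift. I did not view the rack again at the end.

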